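Push a finned module through the receiving box's hanging flap

TASK

With the fingertips, gently push the finned metal module along the bench, tall end first, through the hanging flap of the receiving box until it is completely inside, then draw the fingers back out so that the flap swings shut behind it. Do not grip, squeeze, lift or tip the module, and leave the solder spool, the jar and the screwdriver where they are.

Things in the scene. Friction and masses are not known exactly. Their poses are not given: they have to be found in the camera images.
- hatch: Receiving box, grey sheet metal with clear top, fixed, open only at its flap end. Origin: on the bench in the plane of the closed flap, mid-opening; +x points into the box, y across, z up. Opening 100 mm wide (y -50 to +50); 150 mm deep behind the flap; 85 mm high outside. No floor or sill: the bench runs through.
- lintel (a point): Middle of the underside of the fixed lintel over the opening, 77 mm above the bench. The lintel spans heights 77 to 85 mm and box x -6 to +2 mm; whatever reaches in must pass under it.
- guide_mouth (a point): Bench point midway between the front ends of two fixed steel guide strips, at box x = -100 mm. The strips, 18 mm high and 4 mm thick, narrow from about 170 mm apart here to 100 mm apart at the opening.
- flap (a joint): Hanging aluminium flap, 96 wide x 53 long x 3 mm, 70 g, on a free level hinge along the box's y, 76 mm above the bench at box x = 0. 0 rad = hanging shut; grows to 1.4 as its lower edge swings into the box (+x) and up; never towards the robot. No spring: it falls shut by its weight once nothing holds it up.
- flap_edge (a point): Middle of the flap's lower edge: 23 mm above the bench when shut. The module's tail passes under it, the heat sink pushes it open to about 0.85 rad. It can hang shut again only once the module's rear end is at least 6 mm past the flap plane (heat sink clear of its swing).
- module: Loose metal module, 0.18 to 0.35 kg: aluminium base 95 (x) x 70 (y) x 20 mm high; on it a dark finned heat sink 59 x 60 mm, x -11.5 to +47.5, top 41 mm above the bench. The rear 36 mm is a bare low tail, nearest the robot. Origin: centre of underside; +x from tail to heat sink, at the start towards the box within 0.3 rad. Bench friction moderate, varies.
- module_rear (a point): centre of the module's flat rear end face (x = -47.5 mm, 10 mm above the underside); the face to push against is 70 mm wide and 20 mm high
- spool: solder spool standing upright, 52 mm across, 42 mm high; origin at the centre of its underside; to be left alone
- jar: small white jar with a black cap, 44 mm across, 50 mm high; origin at the centre of its underside; to be left alone
- driver: screwdriver with a black handle, 160 mm long, lying on the bench along its own x axis; origin about its middle; to be left alone
Mind the look-alikes: they are no part of the job. Of the things that look like the module, take the one that is farthest to the robot's left at the start.

How it is judged:
By the outcome, as a careful person would: the job done as asked, in the order asked, and still so for the second after the job is handed in, with the robot touching nothing.
It also fails if it takes over 48 s, if anything falls off the work surface, if the arm or the gripper's body presses on something with over 40 N, if the wrist force passes 120 N, or if a joint passes its speed limit or range.

ROBOT

A 6-joint arm with a two-finger parallel gripper is mounted at the origin on the work surface. World frame = base frame: x ahead of the robot, y to its left, z up, the work surface at z = 0. Lengths are in m, angles in rad, forces in N, time in s.
With the tool pointing down it reaches from about 0.325 to 0.85 m from the base axis. Payload 4.4 kg.
Tool frame: the origin (TCP) lies between the finger pads; the fingertips stand 8 mm ahead of it and the grasp point (between the pads) lies 11 mm behind it; z points along the fingers, y is the direction in which the jaws open and shut (so a half turn about z gives the same grasp; the last joint's range is limited). The gripper opens to 94 mm and grips with 3 to 60 N. Pads are 16 mm wide; open, the fingers measure 119 mm over their backs; the gripper's body (75 mm by 177 mm) begins 78 mm behind the grasp point.
Start: joints at [-1.377, 0.207, 1.542, -0, 1.393, -0.15], TCP at [0.194, -0.541, 0.213] pointing down, gripper open.
Joint ranges: [-2.73, 2.73], [-0.86, 2.22], [0.23, 2.46], [-1.11, 4.25], [0.08, 2.63], [-2.82, 2.82]. Speed limits (rad/s): [2.79, 2.79, 3.14, 3.14, 3.14, 3.14].

INTERFACE

Orientations are given as a unit quaternion [x, y, z, w].
In Python, from workcell import robot gives the robot as it stands.
- The arm moves only by the tool step_arm, never from a script. Its argument "increments" is text: rows parted by semicolons, each of 5 numbers parted by spaces: the closure, from -1 (fully open) to 1 (shut), so that 0 is half open, then the shift along the tool's x, y, z in cm, then the turn about the tool's z in degrees. In form: jaw tx ty tz spin; .... A call has 1 to 12 rows; each row is the pose to reach, as a shift and turn from the pose commanded when the call began, along the tool's axes at that moment; what a row does not reach only later rows make up. A row lasts 1/8 s, in which the tool goes at most 62.5 mm and 10.7 degrees, less where a joint would pass 70% of its speed; a pose out of reach is approached as far as the arm can. A call with a gripper value outside its range is refused whole. The fingers move at their own pace and stop on an object; "squeeze" is the grip in N (left out, the last holds). Time passes only in rows, so rows that repeat a pose let the fingers close. It gives the time, the measured TCP pose, the force and the opening at its end, in the units of the state.
- robot.observe(): the state, without advancing time (a new reading comes with each control period).
- robot.camera(name): name is "side" or "top"; returns the picture (480x640x3 uint8, blue, green, red); there is no depth.
- robot.camera_params(name): a dict with "fx", "fy", "cx", "cy" (pixels), "extrinsics" (4x4, takes a point from world to camera coordinates). Camera axes: x right, y up, looking along -z (the intrinsics and any distortion apply to the point x, -y, -z); pixel columns grow to the right and rows downward; lengths in m; the calibration is good to about 2 mm. A picture is of the moment at which its call begins. camera_params takes no time and is no camera call.
- robot.close_job(): hands the job in, once; it reports no verdict.
The state is a dict: "t": time; "joint_positions": joint angles; "qd": joint speeds; "joint_torque": joint torques, N m; "ee_pos": TCP position; "eef_rot": TCP orientation; "wrist_force": force on the tool from outside, world axes, zero at the start; "torque": the same for the moment, N m; "gripper_width": opening from 0.0 (shut) to 1.0 (fully open).
Only numpy, scipy, OpenCV 4.12 (cv2) and the standard library are available. Lean on these libraries where they do the work, as an engineer would, in place of code of your own. Each camera call takes 0.05 s, during which the arm holds its last target.

## Working session

There is one attempt and no reset: what is moved stays moved. The work goes in short steps, Python scripts to look and compute and a tool call to move; the robot and the scene stay as the last step left them, time stands still between calls to the robot, and variables do not carry over. Pictures are saved under pics/ and viewed, and the job is handed in when it is done.

Besides the shell and the picture viewer there is one more tool, called after "Emit:" by a JSON object that holds its "method" and its "body". step_arm: Moves the arm, as the interface text tells. Its arguments: {"type":"object","properties":{"increments":{"type":"string"},"squeeze":{"type":"number"}},"required":["increments"]}

```bash
mkdir -p pics
cat > h.py <<'E'
from workcell import robot
import numpy as np, cv2
def snap(n,f):
    im=robot.camera(n); cv2.imwrite('pics/'+f,im); return im
def ray(n,u,v,z):
    p=robot.camera_params(n); E=np.array(p['extrinsics']); R=E[:3,:3]; t=E[:3,3]
    K=np.array([[p['fx'],0,p['cx']],[0,p['fy'],p['cy']],[0,0,1.]])
    d=p.get('distortion',p.get('dist'))
    q=cv2.undistortPoints(np.array([[[u,v]]],float),K,None if d is None else np.array(d,float))[0,0]
    c=-R.T@t; w=R.T@np.array([q[0],-q[1],-1.]); return (c+w*(z-c[2])/w[2])
def proj(n,P):
    p=robot.camera_params(n); E=np.array(p['extrinsics']); X=E[:3,:3]@np.array(P,float)+E[:3,3]
    return p['cx']+p['fx']*X[0]/-X[2], p['cy']+p['fy']*-X[1]/-X[2]
E
python3 - <<'E'
from h import *
snap('top','t0.png');snap('side','s0.png')
for n in('top','side'): print(robot.camera_params(n))
print(robot.observe())
E
```

```text
{'fx': 441.20100610296714, 'fy': 441.20100610296714, 'cx': 311.3899920117976, 'cy': 234.09592205985658, 'extrinsics': array([[-0.0150566 , -0.99988565, -0.00140582, -0.02442538],
       [ 0.98352316, -0.0150635 ,  0.18015351, -0.55673103],
       [-0.18015409,  0.00132984,  0.9836375 , -0.97461979],
       [ 0.        ,  0.        ,  0.        ,  1.        ]])}
{'fx': 569.9697376344379, 'fy': 569.9697376344379, 'cx': 313.03041435027046, 'cy': 238.33110731122724, 'extrinsics': array([[-0.6522228 , -0.75798236,  0.00825581,  0.36011631],
       [ 0.46244871, -0.38924749,  0.79663516, -0.32952792],
       [-0.60062185,  0.52340151,  0.60440405, -0.88732739],
       [ 0.        ,  0.        ,  0.        ,  1.        ]])}
{'t': 0.1, 'joint_positions': array([-1.37649817e+00,  2.07322002e-01,  1.54278909e+00,  1.55393039e-05,
        1.39350014e+00, -1.50509589e-01]), 'qd': array([-2.36651542e-05, -5.58158345e-04, -3.14119847e-03,  1.00228421e-03,
       -3.12616719e-03, -4.49081470e-04]), 'joint_torque': array([-5.54905455e-04, -3.71868575e+01, -2.82293040e+01,  6.98142685e-02,
        3.10360745e-02, -5.07108075e-05]), 'ee_pos': array([ 0.19421067, -0.54046141,  0.2124246 ]), 'eef_rot': array([ 9.85174961e-01,  1.71549635e-01, -1.44512237e-05, -1.00921288e-03]), 'wrist_force': array([-0.15325748, -0.20040029, -0.23159154]), 'torque': array([-0.03169112,  0.01771967,  0.03073731]), 'gripper_width': 0.9969800712881987}
```

View pics/t0.png

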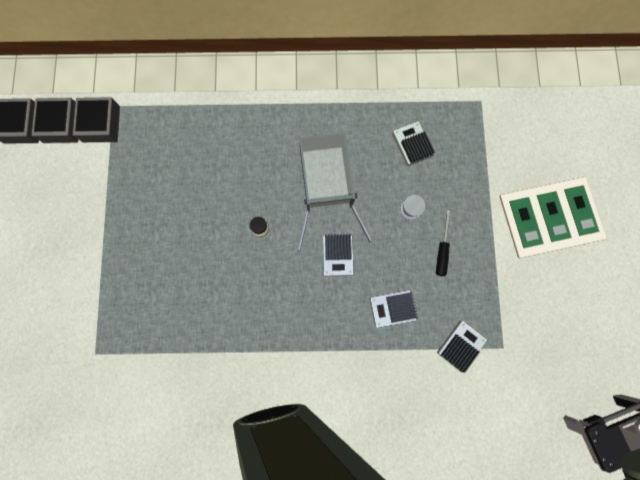

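View pics/s0.png

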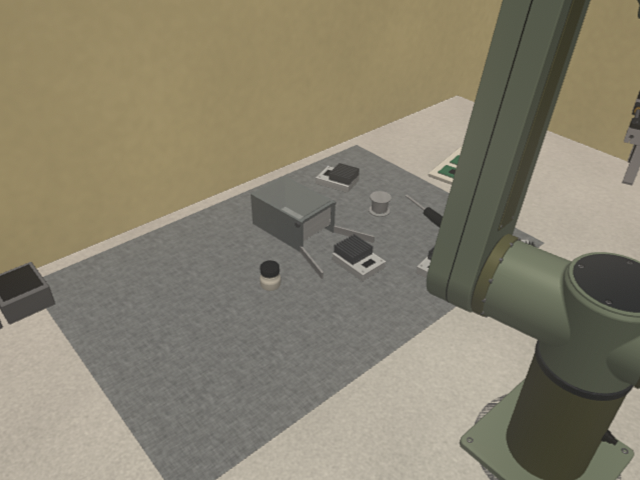

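The top view shows the leftmost module at (338,254), with its heat sink towards the box. The box front is near (331,200) and the strips start near (300,248) and (370,241). The spool is at (413,207), the jar at (259,226) and the driver at (443,250). I'll zoom in next to measure.

Run:
```python
from h import *
im=cv2.imread('pics/t0.png')
cv2.imwrite('pics/t0z.png',cv2.resize(im[125:285,240:440],None,fx=4,fy=3.75,interpolation=cv2.INTER_CUBIC)[:600,:800])
im=cv2.imread('pics/s0.png')
cv2.imwrite('pics/s0z.png',cv2.resize(im[160:310,230:430],None,fx=4,fy=4,interpolation=cv2.INTER_CUBIC))
```

```text
(no output)
```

View pics/t0z.png

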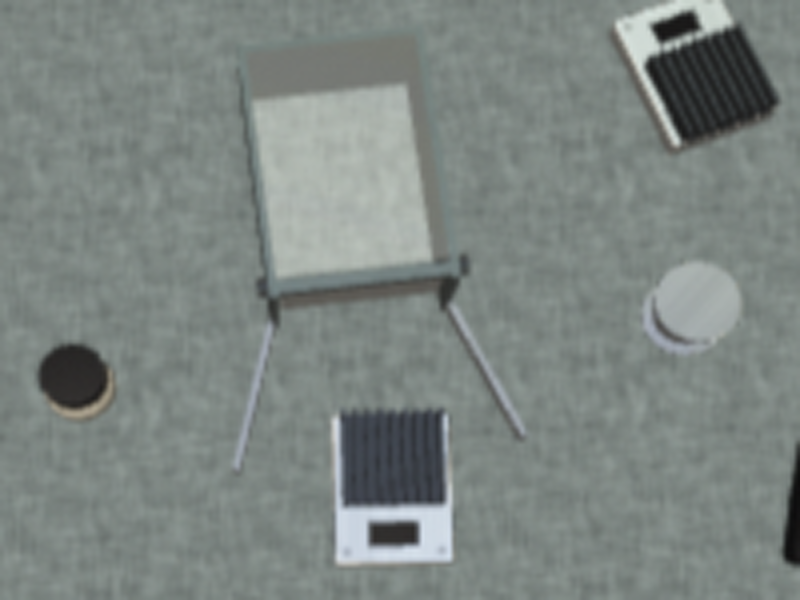

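View pics/s0z.png

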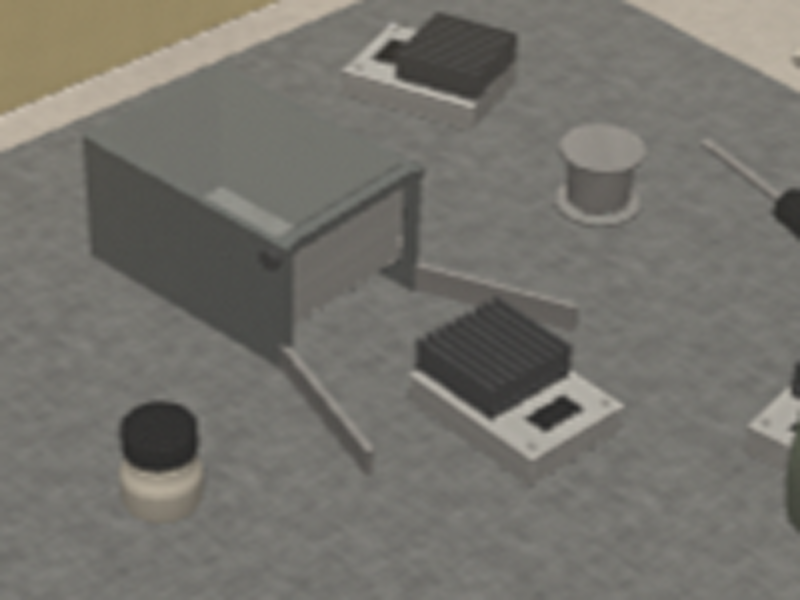

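```bash
cat >> h.py <<'E'
def tz(x,y,z): return ray('top',240+(x+.5)/4-.5,125+(y+.5)/3.75-.5,z)
def sz(x,y,z): return ray('side',230+(x+.5)/4-.5,160+(y+.5)/4-.5,z)
E
python3 - <<'E'
from h import *
np.set_printoptions(precision=4,suppress=True)
print('mod rearL,R,frontL,R',*[tz(*a,.02)[:2] for a in((336,563),(452,562),(333,413),(450,411))])
print('side rearL,rearR',sz(533,460,.02)[:2],sz(623,406,.02)[:2],'frontL',sz(413,376,.02)[:2])
print('heat top rear L,R front',[tz(*a,.041)[:2] for a in((342,506),(446,505),(340,412),(444,410))])
a,b=tz(237,468,.018),tz(522,436,.018);print('strips front',a,b,(a+b)/2,np.linalg.norm(a-b),np.arctan2(*( (a-b)[[0,1]]*[-1,1])))
print('side strips',sz(370,455,.018),sz(577,310,.018))
a,b=tz(270,325,.018),tz(450,305,.018);print('strips rear',a,b,(a+b)/2)
a,b=tz(272,291,.085),tz(462,272,.085);print('lintel front',a,b,(a+b)/2)
a,b=tz(240,46,.085),tz(416,32,.085);print('back',a,b,(a+b)/2)
print('side lintel', sz(288,248,.085),sz(422,176,.085), 'back', sz(85,140,.085))
print('spool,jar', tz(698,302,.042),tz(73,375,.05))
E
```

```text
mod rearL,R,frontL,R [ 0.4641 -0.0603] [ 0.4637 -0.1285] [ 0.5598 -0.0604] [ 0.5601 -0.1304]
side rearL,rearR [ 0.4639 -0.0606] [ 0.4642 -0.1287] frontL [ 0.5558 -0.0599]
heat top rear L,R front [array([ 0.4975, -0.0639]), array([ 0.4972, -0.1242]), array([ 0.5566, -0.0639]), array([ 0.5569, -0.1249])]
strips front [ 0.5256 -0.0025  0.018 ] [ 0.5436 -0.1731  0.018 ] [ 0.5346 -0.0878  0.018 ] 0.1715250274092175 0.10521007072215081
side strips [ 0.5232 -0.      0.018 ] [ 0.5419 -0.173   0.018 ]
strips rear [ 0.6185 -0.0234  0.018 ] [ 0.6301 -0.1328  0.018 ] [ 0.6243 -0.0781  0.018 ]
lintel front [ 0.6238 -0.0254  0.085 ] [ 0.634  -0.1338  0.085 ] [ 0.6289 -0.0796  0.085 ]
back [ 0.7815 -0.0088  0.085 ] [ 0.7891 -0.1119  0.085 ] [ 0.7853 -0.0604  0.085 ]
side lintel [ 0.6214 -0.0264  0.085 ] [ 0.6265 -0.1285  0.085 ] back [ 0.7781 -0.0056  0.085 ]
spool,jar [ 0.6239 -0.2775  0.042 ] [0.5808 0.0917 0.05  ]
```

The interface keeps the tool vertical, but the push has to end under the lintel, which needs about 15° of tilt. I'll check in free space what orientation the arm takes when asked to go beyond its reach. The wanted tilt, tips outward, is the one that should arise there.

Emit:
{"method": "step_arm", "body": {"increments": "-1 0 6 0 0; -1 0 12 0 0; -1 0 18 0 0; -1 0 24 0 0; -1 0 30 0 0; -1 0 36 0 0; -1 0 40 0 0; -1 0 40 0 0"}}

```text
t: 1.1
ee_pos: [0.3135, -0.873, 0.1982]
eef_rot: [0.985, 0.171, 0.004, 0.021]
wrist_force: [0.3, 0.5, 1.0]
gripper_width: 0.999
```

The reach limit does tilt the tool outward, by about 2.5° so far. Next I'll see whether commands keep the tilt.

Emit:
{"method": "step_arm", "body": {"increments": "-1 0 -5 0 0; -1 0 -10 0 0; -1 0 -10 0 0"}}

```text
t: 1.48
ee_pos: [0.2787, -0.7744, 0.1997]
eef_rot: [0.985, 0.172, 0.004, 0.021]
wrist_force: [1.5, -0.6, -1.2]
gripper_width: 1.0
```

Tilt persists in the commanded pose, so I can accumulate about 18°.

Emit:
{"method": "step_arm", "body": {"increments": "-1 0 6 0 0; -1 0 12 0 0; -1 0 18 0 0; -1 0 24 0 0; -1 0 30 0 0; -1 0 36 0 0; -1 0 42 0 0; -1 0 48 0 0; -1 0 54 0 0; -1 0 60 0 0"}}

```text
t: 2.72
ee_pos: [0.324, -0.9024, 0.1518]
eef_rot: [0.984, 0.171, 0.009, 0.049]
wrist_force: [0.0, 0.9, -0.4]
gripper_width: 1.0
```

Emit:
{"method": "step_arm", "body": {"increments": "-1 0 2 -5 0; -1 0 4 -10 0; -1 0 10 -15 0; -1 0 16 -20 0; -1 0 22 -20 0; -1 0 28 -20 0; -1 0 34 -20 0; -1 0 40 -20 0; -1 0 46 -20 0; -1 0 52 -20 0"}}

```text
t: 3.98
ee_pos: [0.3199, -0.8905, 0.2625]
eef_rot: [0.982, 0.171, 0.013, 0.076]
wrist_force: [0.5, 0.9, -0.6]
gripper_width: 1.002
```

Run:
```python
from h import *
o=robot.observe();print(o['joint_positions'],o['t']);print(ray('top',338,90,0),ray('top',338,47,0))
```

```text
[-1.32246217  1.01834986  0.22629946  0.0151194   1.74317427 -0.09278763] 3.975
[ 0.94460858 -0.10771456  0.        ] [ 1.06756918 -0.11090258  0.        ]
```

The tilt stays fixed in world axes, currently (0.05,-0.15). The wanted tilt is about (0.30,0.03), so the rest has to come from overreaching at azimuth ≈0.6. I'll compute that transfer.

```bash
cat >> h.py <<'E'
from scipy.spatial.transform import Rotation as Ro
np.set_printoptions(precision=4,suppress=True)
def st():
    o=robot.observe();R=Ro.from_quat(o['eef_rot']).as_matrix();return o,R,np.array(o['ee_pos'])
def rep():
    o,R,p=st();print('t',o['t'],'p',p,'z',R[:,2],'xhead deg',np.degrees(np.arctan2(R[1,0],R[0,0])),'F',o['wrist_force'],'q',o['joint_positions'])
def go(P):
    o,R,p=st();print('inc cm',100*R.T@(np.array(P)-p),'dist',np.linalg.norm(P-p))
E
python3 - <<'E'
from h import *
rep();go([.62,.45,.28]);go([.5,-.2,.28])
for b in((20,120),(95,120)):print(ray('top',*b,.05))
E
```

```text
t 3.975 p [ 0.3199 -0.8905  0.2625] z [ 0.0521 -0.1448 -0.9881] xhead deg 19.759474978742244 F [ 0.5274  0.8533 -0.5622] q [-1.3225  1.0183  0.2263  0.0151  1.7432 -0.0928]
inc cm [  73.5659 -114.3658  -19.5692] dist 1.3738425310008089
inc cm [ 40.2978 -57.9295 -10.7841] dist 0.7138653399112683
[0.8506 0.6746 0.05  ]
[0.8477 0.4913 0.05  ]
```

Emit:
{"method": "step_arm", "body": {"increments": "-1 3 -4.5 -0.8 0; -1 6 -9 -1.6 0; -1 9.4 -13.5 -2.5 0; -1 12.8 -18.4 -3.4 0; -1 16.2 -23.3 -4.3 0; -1 19.6 -28.2 -5.2 0; -1 23 -33 -6.1 0; -1 26.4 -38 -7 0; -1 29.8 -42.9 -7.9 0; -1 33.2 -47.8 -8.8 0; -1 36.6 -52.7 -9.8 0; -1 40 -57.6 -10.7 0"}}

```text
t: 5.48
ee_pos: [0.4987, -0.2023, 0.2808]
eef_rot: [0.982, 0.171, 0.014, 0.077]
wrist_force: [1.2, -0.0, 0.6]
gripper_width: 0.999
```

Run:
```python
from h import *
rep();go([.65,.44,.28]);go([1.0,.75,.30])
```

```text
t 5.475 p [ 0.4987 -0.2023  0.2808] z [ 0.0536 -0.1459 -0.9878] xhead deg 19.739627832367027 F [ 1.2218 -0.009   0.5568] q [-0.4809  0.0112  1.6262 -0.1065  1.3893  0.7587]
inc cm [ 35.9377 -54.6933  -8.4861] dist 0.6599163752671062
inc cm [ 79.3535 -71.5367 -13.1089] dist 1.0763980443369663
```

Emit:
{"method": "step_arm", "body": {"increments": "-1 3.3 -5 -0.8 0; -1 6.6 -10 -1.5 0; -1 9.9 -15 -2.3 0; -1 13.2 -20 -3.1 0; -1 16.5 -25 -3.9 0; -1 19.8 -30 -4.7 0; -1 23 -35 -5.5 0; -1 26.3 -40 -6.3 0; -1 29.6 -45 -7 0; -1 33 -50 -7.8 0; -1 36 -54.7 -8.5 0"}}

```text
t: 6.85
ee_pos: [0.6503, 0.4406, 0.2797]
eef_rot: [0.982, 0.171, 0.014, 0.076]
wrist_force: [0.8, 0.3, 0.7]
gripper_width: 1.0
```

Run:
```python
from h import *
rep();o,R,p=st();print(100*R.T@np.array([.81,.585,0]),100*R.T@np.array([0,0,1]))
```

```text
t 6.85 p [0.6503 0.4406 0.2797] z [ 0.053  -0.1449 -0.988 ] xhead deg 19.776758547476206 F [0.7658 0.2592 0.7272] q [ 0.55    0.6832  0.7527 -0.1539  1.7347  1.7528]
[ 96.0163 -27.3238  -4.1872] [  0.0819  15.4286 -98.8026]
```

Emit:
{"method": "step_arm", "body": {"increments": "-1 5.8 -1.6 -1.5 0; -1 11.5 -3.1 -3 0; -1 17.3 -4.5 -5 0; -1 23 -6 -7 0; -1 28.8 -7 -10 0; -1 34.6 -8.5 -13 0; -1 40.3 -10 -16 0; -1 46 -11 -17 0; -1 52 -13 -17 0; -1 57.6 -14 -17 0; -1 63 -16 -17 0; -1 69 -17 -17 0"}}

```text
t: 8.35
ee_pos: [0.7444, 0.4992, 0.27]
eef_rot: [0.982, 0.173, 0.038, 0.065]
wrist_force: [-0.3, -0.0, -1.1]
gripper_width: 0.998
```

Run:
```python
from h import *
rep()
```

```text
t 8.35 p [0.7444 0.4992 0.27  ] z [ 0.0967 -0.1154 -0.9886] xhead deg 20.195668340688403 F [-0.3272 -0.0201 -1.1052] q [ 0.55    1.0104  0.2252 -0.157   1.88    1.7222]
```

Emit:
{"method": "step_arm", "body": {"increments": "-1 6 -1.7 -1 0"}}

```text
t: 8.48
ee_pos: [0.7576, 0.5089, 0.2644]
eef_rot: [0.981, 0.174, 0.057, 0.057]
wrist_force: [0.6, -0.6, 0.2]
gripper_width: 1.0
```

Emit:
{"method": "step_arm", "body": {"increments": "-1 6 -1.7 -1 0"}}

```text
t: 8.6
ee_pos: [0.7697, 0.5188, 0.2614]
eef_rot: [0.98, 0.176, 0.077, 0.048]
wrist_force: [-0.4, 0.2, -0.0]
gripper_width: 0.997
```

Run:
```python
from h import *
rep()
```

```text
t 8.6 p [0.7697 0.5188 0.2614] z [ 0.1668 -0.067  -0.9837] xhead deg 20.816139256783014 F [-0.3816  0.1684 -0.0112] q [ 0.5522  1.0219  0.2252 -0.1484  1.7839  1.7284]
```

Single-row calls each add about 2.5° in the right direction. Four more should do it.

Emit:
{"method": "step_arm", "body": {"increments": "-1 6 -1.7 -1 0"}}

```text
t: 8.72
ee_pos: [0.781, 0.5285, 0.2613]
eef_rot: [0.979, 0.177, 0.096, 0.039]
wrist_force: [0.4, -1.4, 0.1]
gripper_width: 0.998
```

Emit:
{"method": "step_arm", "body": {"increments": "-1 6 -1.7 -1 0"}}

```text
t: 8.85
ee_pos: [0.7915, 0.538, 0.2637]
eef_rot: [0.977, 0.179, 0.115, 0.03]
wrist_force: [0.1, -0.1, 0.0]
gripper_width: 0.999
```

Emit:
{"method": "step_arm", "body": {"increments": "-1 6 -1.7 -1 0"}}

```text
t: 8.98
ee_pos: [0.8013, 0.5473, 0.2687]
eef_rot: [0.974, 0.18, 0.135, 0.021]
wrist_force: [-0.4, -0.2, 0.4]
gripper_width: 1.0
```

Emit:
{"method": "step_arm", "body": {"increments": "-1 6 -1.7 -1 0"}}

```text
t: 9.1
ee_pos: [0.8103, 0.5565, 0.2761]
eef_rot: [0.971, 0.181, 0.154, 0.012]
wrist_force: [0.5, 0.3, 0.2]
gripper_width: 0.999
```

Run:
```python
from h import *
rep()
go([.42,-.094,.20]);go([.55,.2,.25])
```

```text
t 9.1 p [0.8103 0.5565 0.2761] z [ 0.304   0.0328 -0.9521] xhead deg 21.82413488487546 F [0.4958 0.3314 0.1921] q [ 0.5594  1.0172  0.2252 -0.1341  1.6174  1.7365]
inc cm [-59.9689  46.5941  -6.7553] dist 0.7624245423451004
inc cm [-36.5203  24.0442  -6.5997] dist 0.44220015670261625
```

Tilt is (0.304, 0.033), 17.7° along the box axis, as wanted. Now I'll travel to behind the module, spinning +15.5° and part-closing the jaws.

Run:
```python
from h import *
go([.43,-.099,.18])
```

```text
inc cm [-59.8505  47.2512  -4.5635] dist 0.7639096953639934
```

Emit:
{"method": "step_arm", "body": {"increments": "0.36 -4.6 3.6 -0.4 2; 0.36 -9.2 7.2 -0.7 4; 0.36 -13.8 10.9 -1 6; 0.36 -18.4 14.5 -1.4 8; 0.36 -23 18.1 -1.8 10; 0.36 -27.6 21.8 -2.1 12; 0.36 -32.2 25.4 -2.5 14; 0.36 -37 29.2 -2.8 15.5; 0.36 -41.8 33 -3.2 15.5; 0.36 -46.5 36.8 -3.6 15.5; 0.36 -51.3 40.5 -3.9 15.5; 0.36 -56 44.2 -4.3 15.5"}}

```text
t: 10.6
ee_pos: [0.4546, -0.0594, 0.19]
eef_rot: [0.986, 0.049, 0.156, -0.007]
wrist_force: [0.8, -0.5, 0.6]
gripper_width: 0.321
```

Run:
```python
from h import *
rep();go([.43,-.099,.05]);print(robot.observe()['gripper_width'])
snap('top','t1.png');snap('side','s1.png')
```

```text
t 10.6 p [ 0.4546 -0.0594  0.19  ] z [ 0.3077  0.0296 -0.951 ] xhead deg 5.685720102359387 F [ 0.7543 -0.5034  0.6129] q [-0.4372 -0.2488  2.0727  0.182   1.0519  0.9652]
inc cm [-7.0269  3.6844 12.4392] dist 0.1475419272377491
0.32062546055863284
```

View pics/s1.png

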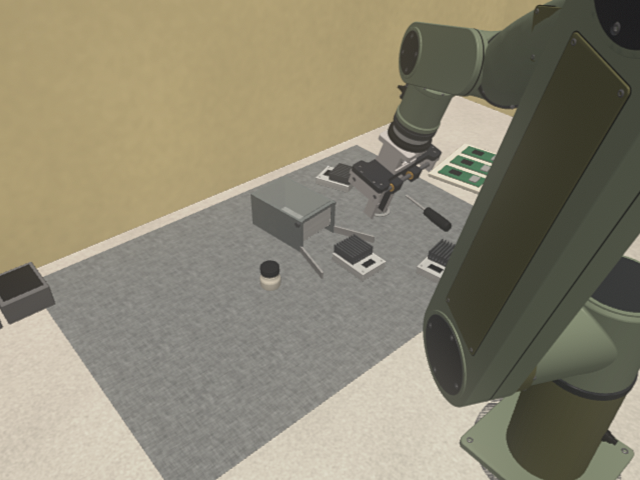

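View pics/t1.png

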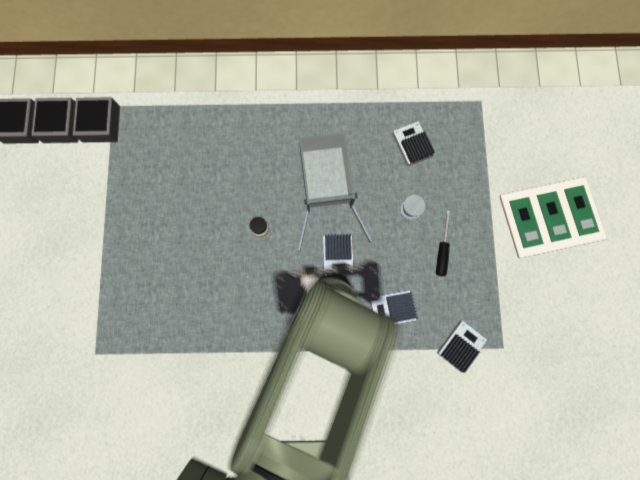

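Emit:
{"method": "step_arm", "body": {"increments": "0.36 -4 2 4 0; 0.36 -7 3.7 7 0; 0.36 -7 3.7 10 0; 0.36 -7 3.7 12 0; 0.36 -7 3.7 12 0"}}

```text
t: 11.32
ee_pos: [0.4283, -0.0963, 0.0519]
eef_rot: [0.987, 0.049, 0.154, -0.009]
wrist_force: [-0.7, 0.1, -0.3]
gripper_width: 0.324
```

Run:
```python
from h import *
rep();go([.434,-.0985,.016])
o,R,p=st();print(100*R.T@np.array([np.cos(.106),np.sin(.106),0]))
snap('top','t2.png')
im=snap('side','s2.png');cv2.imwrite('pics/s2z.png',cv2.resize(im[130:310,230:470],None,fx=3.3,fy=3.3,interpolation=cv2.INTER_CUBIC))
```

```text
t 11.325 p [ 0.4283 -0.0963  0.0519] z [ 0.3024  0.033  -0.9526] xhead deg 5.645817127457946 F [-0.7132  0.0986 -0.2522] q [-0.5697 -0.0391  2.2317  0.2914  0.7267  0.7051]
inc cm [-0.5697  0.2865  3.5818] dist 0.0363808317191206
[95.2578 -0.6536 30.4224]
```

View pics/s2z.png

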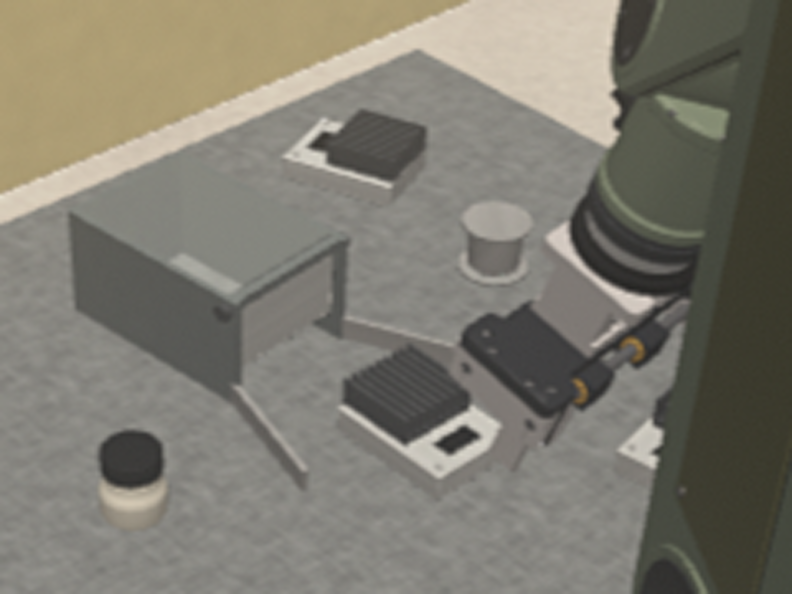

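The left finger plate looks wider near the body than at the tip. I'll measure its profile in the tool frame to check lintel clearance.

Run:
```python
from h import *
o,R,p=st()
im=cv2.imread('pics/s2.png');f=5;u0,v0=360,210
z=cv2.resize(im[v0:v0+85,u0:u0+100],None,fx=6,fy=6,interpolation=cv2.INTER_CUBIC);f=6
def P(x,y,zz):
    u,v=proj('side',p+R@np.array([x,y,zz])/1000);return int((u+.5-u0)*f),int((v+.5-v0)*f)
for x in(-32,-24,-16,-8,0,8,16,24,32): cv2.line(z,P(x,-27.5,8),P(x,-27.5,-89),(0,255,255) if abs(x)==8 else (0,200,0),1)
for zz in(8,-12,-32,-52,-72,-89): cv2.line(z,P(-32,-27.5,zz),P(32,-27.5,zz),(0,0,255),1)
cv2.imwrite('pics/s2g.png',z)
```

```text
(no output)
```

View pics/s2g.png

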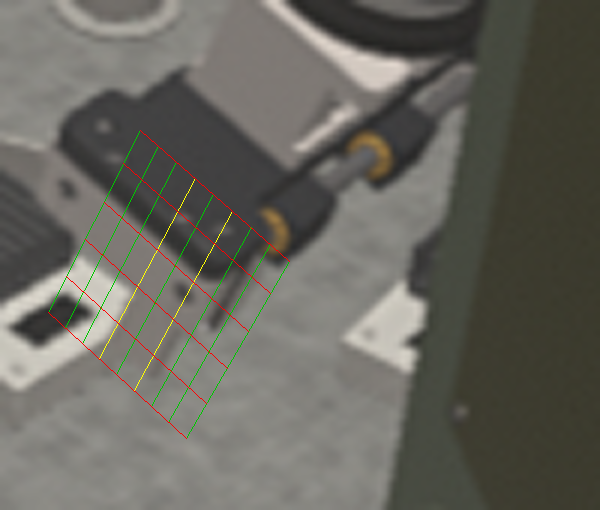

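Run:
```python
from h import *
im=cv2.imread('pics/s2.png');a=cv2.resize(im[210:290,355:455],None,fx=7.5,fy=7.5,interpolation=cv2.INTER_LANCZOS4)
a=cv2.convertScaleAbs(a,alpha=1.8,beta=-70)
cv2.imwrite('pics/s2y.png',a)
im=cv2.imread('pics/t0.png');a=cv2.resize(im[380:480,540:640],None,fx=6,fy=6,interpolation=cv2.INTER_CUBIC)
cv2.imwrite('pics/t0g.png',a)
```

```text
(no output)
```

View pics/s2y.png

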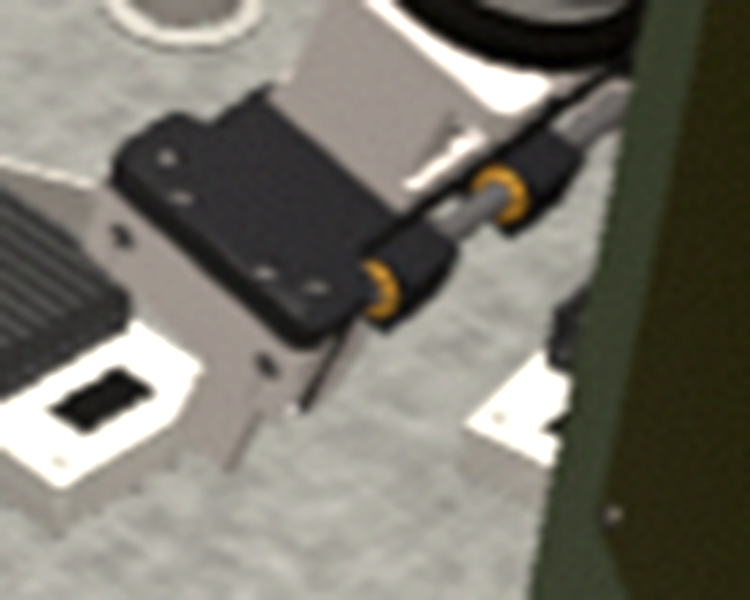

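View pics/t0g.png

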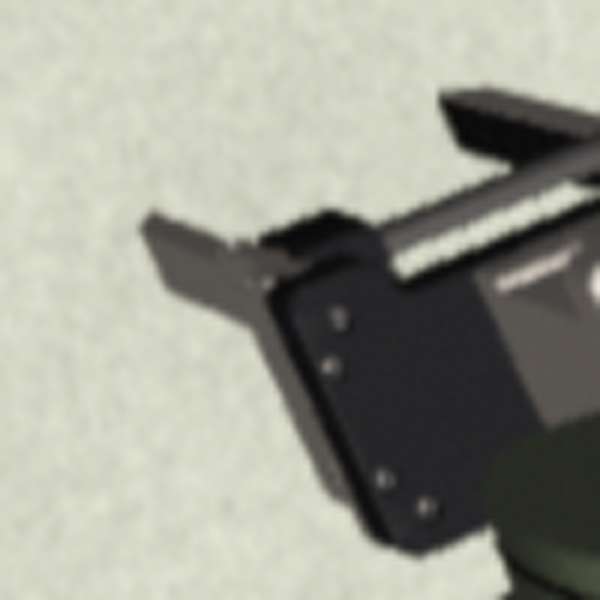

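Run:
```python
from h import *
p=np.array([0.19421067,-0.54046141,0.2124246]);R=Ro.from_quat([.985174961,.171549635,-1.4e-5,-1e-3]).as_matrix()
z=cv2.imread('pics/t0g.png');f=6;u0,v0=540,380
for yy in(-59.5,):
  def P(x,zz):
    u,v=proj('top',p+R@np.array([x,yy,zz])/1000);return int((u+.5-u0)*f),int((v+.5-v0)*f)
  for x in range(-40,41,8): cv2.line(z,P(x,8),P(x,-89),(0,255,255) if x in(8,) else ((255,0,0) if x==-8 else (0,200,0)),1)
  for zz in(8,-12,-32,-52,-72,-89): cv2.line(z,P(-40,zz),P(40,zz),(0,0,255),1)
cv2.imwrite('pics/t0gg.png',z)
```

```text
(no output)
```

View pics/t0gg.png

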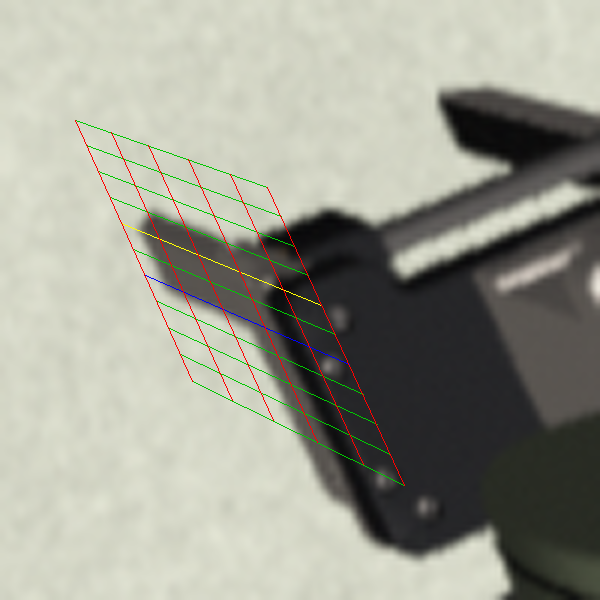

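The wide carrier plate starts at about tool z −75 to −89. Below that the finger is narrow, so it clears the lintel and the box top. Next I descend behind the module.

Emit:
{"method": "step_arm", "body": {"increments": "0.36 -0.3 0.1 1.2 0; 0.36 -0.6 0.2 2.4 0; 0.36 -0.6 0.3 3.5 0; 0.36 -0.6 0.3 3.5 0"}}

```text
t: 11.92
ee_pos: [0.4317, -0.0985, 0.0155]
eef_rot: [0.987, 0.048, 0.153, -0.009]
wrist_force: [-0.4, -0.3, -0.0]
gripper_width: 0.319
```

Run:
```python
from h import *
rep()
im=snap('side','s3.png');cv2.imwrite('pics/s3z.png',cv2.resize(im[130:310,230:470],None,fx=3.3,fy=3.3,interpolation=cv2.INTER_CUBIC))
im=snap('top','t3.png');cv2.imwrite('pics/t3z.png',cv2.resize(im[125:325,240:440],None,fx=3,fy=3,interpolation=cv2.INTER_CUBIC))
```

```text
t 11.925 p [ 0.4317 -0.0985  0.0155] z [ 0.3009  0.0334 -0.9531] xhead deg 5.547137120801002 F [-0.4241 -0.2699 -0.0239] q [-0.5693  0.0624  2.2379  0.3312  0.6254  0.6555]
```

View pics/s3z.png

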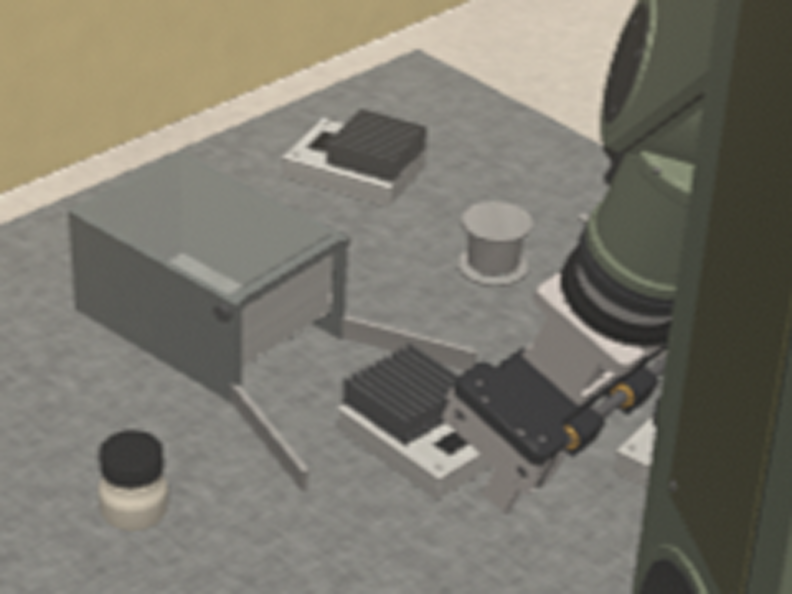

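View pics/t3z.png

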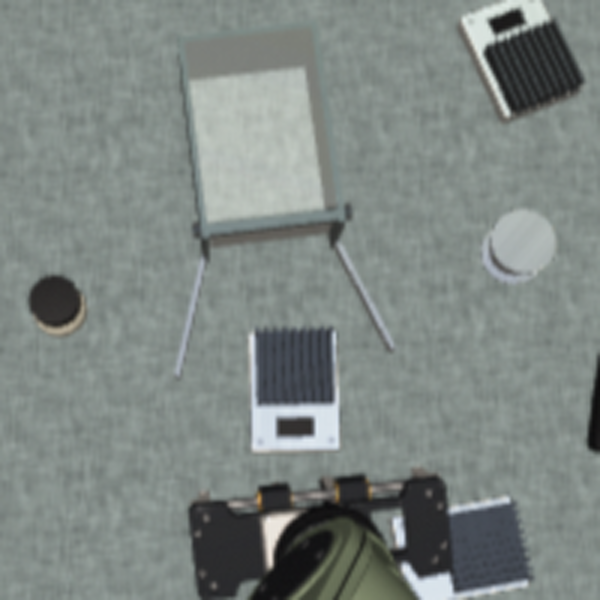

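Emit:
{"method": "step_arm", "body": {"increments": "0.36 0.57 0 0.18 0; 0.36 1.14 0 0.36 0; 0.36 1.72 0 0.54 0; 0.36 2.29 0 0.72 0; 0.36 2.86 0 0.9 0; 0.36 3.43 0 1.08 0; 0.36 4 0 1.27 0; 0.36 4.57 0 1.45 0; 0.36 5.15 0 1.63 0; 0.36 5.72 -0.1 1.81 0; 0.36 5.72 -0.1 1.81 0"}}

```text
t: 13.4
ee_pos: [0.4929, -0.0921, 0.0171]
eef_rot: [0.987, 0.048, 0.154, -0.009]
wrist_force: [-0.9, 0.0, 1.2]
gripper_width: 0.317
```

```bash
cat >> h.py <<'E'
def box():
    o,R,p=st();d=p[:2]-[.634,-.0773];a=.107;print('TCP box',d@[np.cos(a),np.sin(a)],d@[-np.sin(a),np.cos(a)],'z',p[2])
E
python3 - <<'E'
from h import *
rep();box();o,R,p=st();print(100*R.T@np.array([np.cos(.107),np.sin(.107),0]))
im=snap('top','t4.png');cv2.imwrite('pics/t4z.png',cv2.resize(im[165:315,240:440],None,fx=4,fy=4,interpolation=cv2.INTER_CUBIC))
E
```

```text
t 13.4 p [ 0.4929 -0.0921  0.0171] z [ 0.3039  0.0319 -0.9522] xhead deg 5.600777251638617 F [-0.8544  0.007   1.1565] q [-0.4714  0.1696  2.1086  0.2903  0.6205  0.7851]
TCP box -0.14191839342336462 0.00035638168902626146 z 0.01709984024478859
[95.2128 -0.8611 30.5577]
```

View pics/t4z.png

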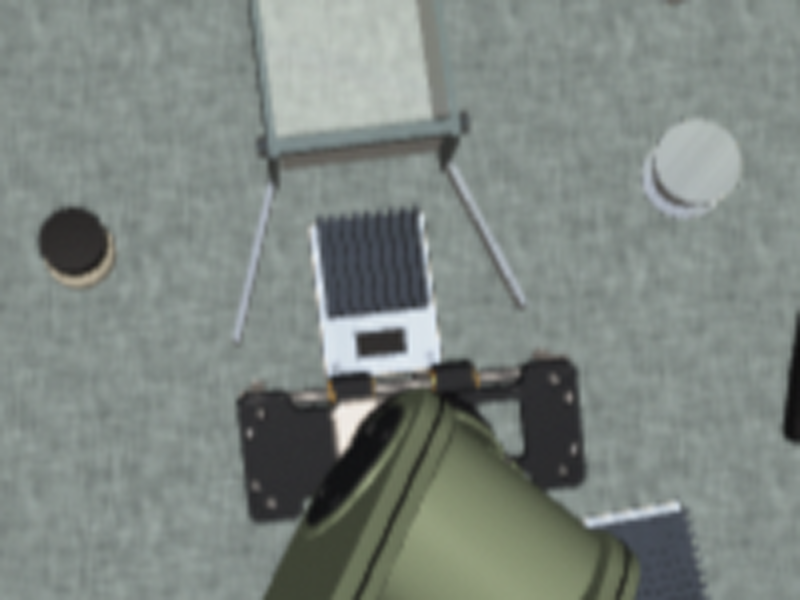

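The module has turned into line with the box. I'll measure where it is relative to the TCP.

Run:
```python
from h import *
a=.107;U=np.array([[np.cos(a),np.sin(a)],[-np.sin(a),np.cos(a)]])
for x,y,z in((312,228,.02),(424,213,.02),(318,222,.041),(419,208,.041),(328,319,.041),(430,306,.041)):
    w=ray('top',240+(x+.5)/4-.5,165+(y+.5)/4-.5,z);print(w,U@(w[:2]-[.634,-.0773]))
```

```text
[ 0.5922 -0.0484  0.02  ] [-0.0385  0.0332]
[ 0.6004 -0.116   0.02  ] [-0.0376 -0.0349]
[ 0.5913 -0.0516  0.041 ] [-0.0397  0.0301]
[ 0.5988 -0.1114  0.041 ] [-0.0386 -0.0302]
[ 0.5333 -0.0564  0.041 ] [-0.0979  0.0315]
[ 0.5401 -0.1162  0.041 ] [-0.0976 -0.0286]
```

Emit:
{"method": "step_arm", "body": {"increments": "0.36 0.76 0 0.24 0; 0.36 1.52 0 0.49 0; 0.36 2.29 0 0.73 0; 0.36 3.05 0 0.98 0; 0.36 3.81 0 1.22 0; 0.36 4.57 0 1.47 0; 0.36 5.33 0 1.71 0; 0.36 6.09 -0.1 1.96 0; 0.36 6.85 -0.1 2.2 0; 0.36 7.62 -0.1 2.44 0; 0.36 7.62 -0.1 2.44 0"}}

```text
t: 14.82
ee_pos: [0.5729, -0.0834, 0.0173]
eef_rot: [0.987, 0.048, 0.155, -0.008]
wrist_force: [0.4, -0.1, 0.2]
gripper_width: 0.322
```

Run:
```python
from h import *
rep();box();o,R,p=st();print(100*R.T@np.array([np.cos(.107),np.sin(.107),0]),robot.observe()['gripper_width'])
im=snap('side','s5.png');cv2.imwrite('pics/s5z.png',cv2.resize(im[130:310,230:470],None,fx=3.3,fy=3.3,interpolation=cv2.INTER_CUBIC))
im=snap('top','t5.png');cv2.imwrite('pics/t5z.png',cv2.resize(im[125:275,240:440],None,fx=4,fy=4,interpolation=cv2.INTER_CUBIC))
```

```text
t 14.825 p [ 0.5729 -0.0834  0.0173] z [ 0.3047  0.0316 -0.9519] xhead deg 5.600523011550442 F [ 0.3612 -0.0604  0.2271] q [-0.3773  0.3051  1.9284  0.2382  0.6439  0.9236]
TCP box -0.061451605797280234 0.00043873789757373146 z 0.017340448085471465
[95.1899 -0.8723 30.6288] 0.3222178109422832
```

View pics/s5z.png

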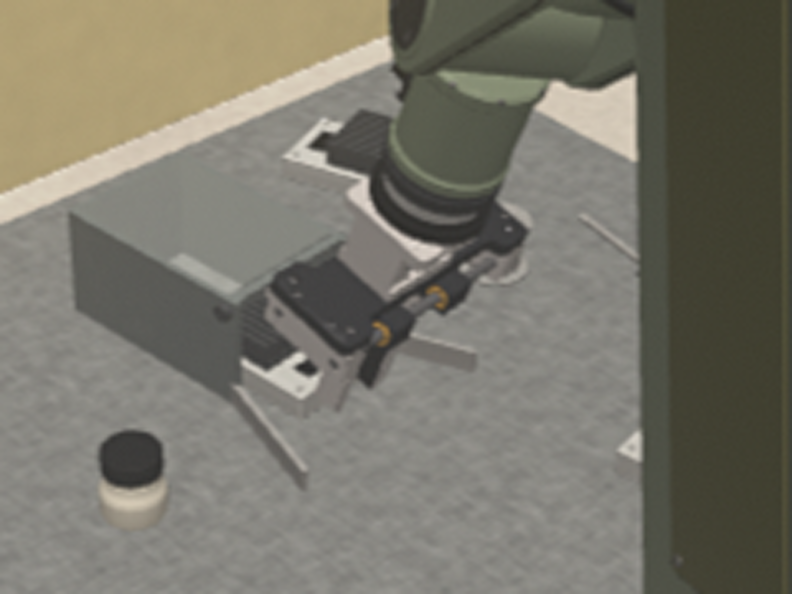

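View pics/t5z.png

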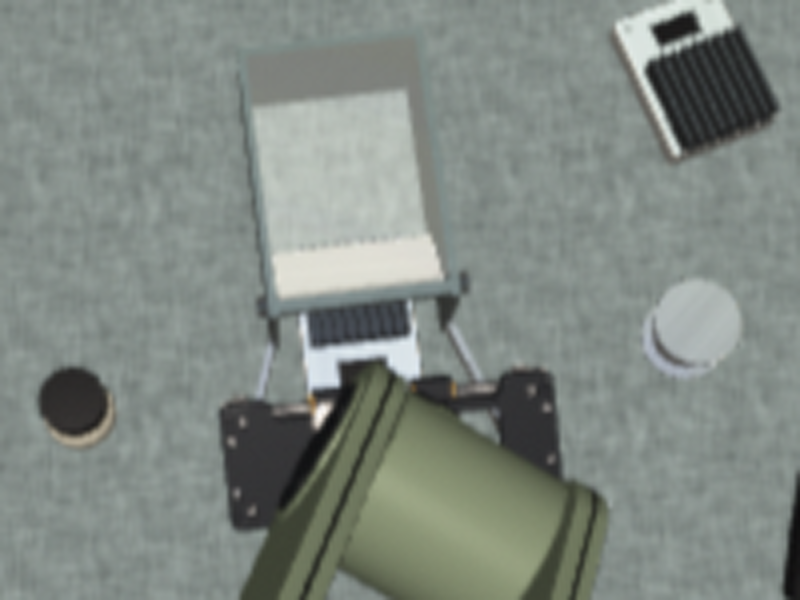

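Flap opens, module straight. Continue 5 cm, then creep.

Emit:
{"method": "step_arm", "body": {"increments": "0.36 0.68 0 0.22 0; 0.36 1.36 0 0.44 0; 0.36 2.04 0 0.66 0; 0.36 2.72 0 0.87 0; 0.36 3.4 0 1.09 0; 0.36 4.08 0 1.31 0; 0.36 4.76 0 1.53 0; 0.36 4.76 0 1.53 0"}}

```text
t: 15.92
ee_pos: [0.6225, -0.0785, 0.0172]
eef_rot: [0.987, 0.048, 0.155, -0.008]
wrist_force: [0.5, 0.8, -0.4]
gripper_width: 0.323
```

Run:
```python
from h import *
rep();box()
im=snap('side','s6.png');cv2.imwrite('pics/s6z.png',cv2.resize(im[150:270,240:400],None,fx=5,fy=5,interpolation=cv2.INTER_CUBIC))
im=snap('top','t6.png');cv2.imwrite('pics/t6z.png',cv2.resize(im[125:245,260:420],None,fx=5,fy=5,interpolation=cv2.INTER_CUBIC))
```

```text
t 15.925 p [ 0.6225 -0.0785  0.0172] z [ 0.3046  0.0317 -0.9519] xhead deg 5.594837527445926 F [ 0.5178  0.8365 -0.3723] q [-0.3332  0.3869  1.8102  0.2098  0.6716  0.9931]
TCP box -0.011531697663681971 5.6362581375570244e-05 z 0.017200798481292585
```

View pics/s6z.png

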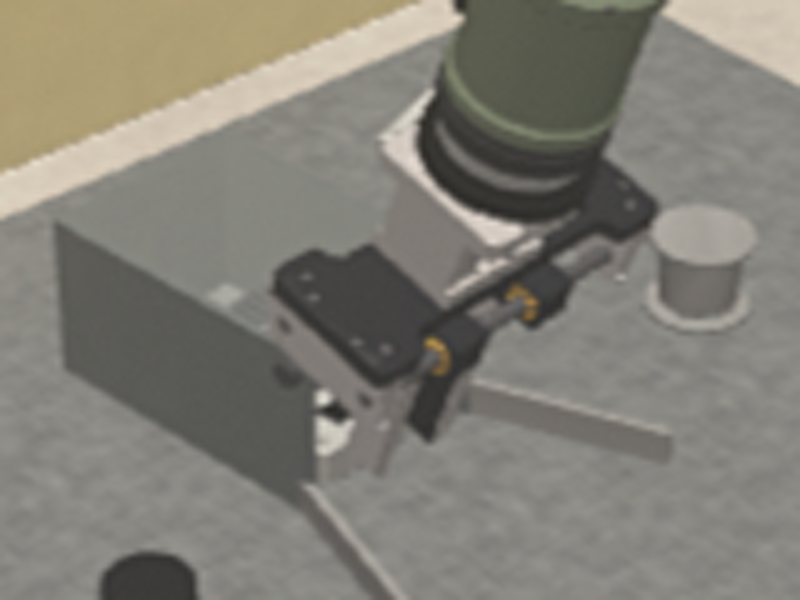

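View pics/t6z.png

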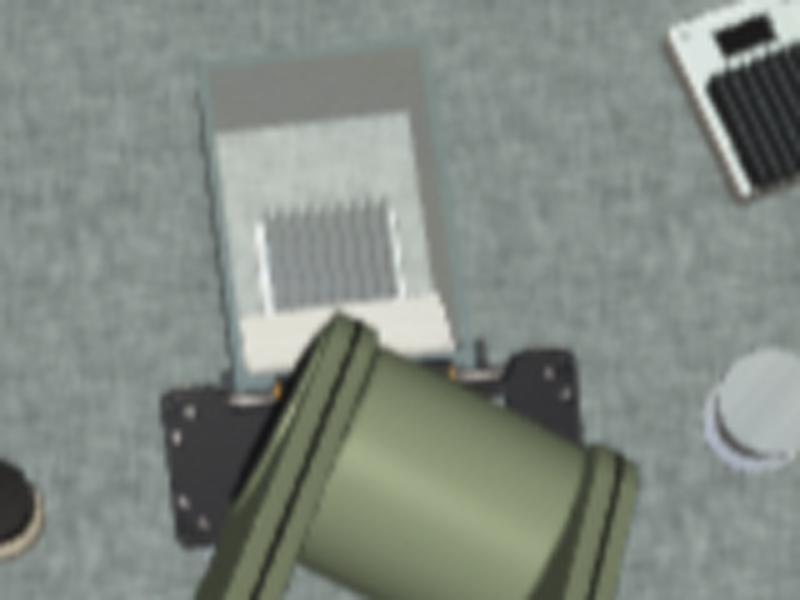

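Emit:
{"method": "step_arm", "body": {"increments": "0.36 0.29 0 0.09 0; 0.36 0.57 0 0.18 0; 0.36 0.86 0 0.28 0; 0.36 0.86 0 0.28 0"}}

```text
t: 16.52
ee_pos: [0.6308, -0.0775, 0.0169]
eef_rot: [0.987, 0.048, 0.154, -0.009]
wrist_force: [-0.7, -0.7, -0.0]
gripper_width: 0.318
```

Emit:
{"method": "step_arm", "body": {"increments": "0.36 0.19 0 0.06 0; 0.36 0.19 0 0.06 0"}}

```text
t: 16.77
ee_pos: [0.6325, -0.0773, 0.0168]
eef_rot: [0.987, 0.048, 0.154, -0.009]
wrist_force: [-0.0, 0.6, 1.2]
gripper_width: 0.32
```

Emit:
{"method": "step_arm", "body": {"increments": "0.36 0.19 0 0.06 0; 0.36 0.19 0 0.06 0"}}

```text
t: 17.02
ee_pos: [0.6345, -0.0771, 0.0168]
eef_rot: [0.987, 0.048, 0.154, -0.009]
wrist_force: [-0.6, -1.1, 1.0]
gripper_width: 0.321
```

Run:
```python
from h import *
rep();box()
im=snap('side','s7.png');cv2.imwrite('pics/s7z.png',cv2.resize(im[150:270,240:400],None,fx=5,fy=5,interpolation=cv2.INTER_CUBIC))
im=snap('top','t7.png');cv2.imwrite('pics/t7z.png',cv2.resize(im[125:245,260:420],None,fx=5,fy=5,interpolation=cv2.INTER_CUBIC))
```

```text
t 17.025 p [ 0.6345 -0.0771  0.0168] z [ 0.3033  0.0321 -0.9524] xhead deg 5.582986262490027 F [-0.6391 -1.062   1.0288] q [-0.3233  0.4075  1.7799  0.2027  0.6809  1.0094]
TCP box 0.0005059354741748708 0.0001828776929878769 z 0.016817644920069368
```

View pics/t7z.png

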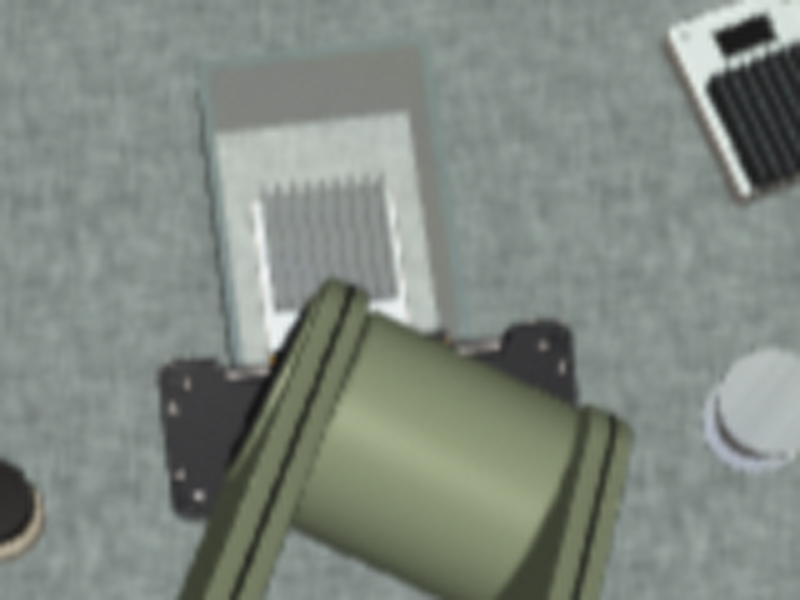

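The flap has dropped behind the heat sink onto the fingers. I'll push 2 mm more for margin, then withdraw straight back.

Emit:
{"method": "step_arm", "body": {"increments": "0.36 0.19 0 0.06 0; 0.36 0.19 0 0.06 0; 0.36 0.19 0 0.06 0"}}

```text
t: 17.5
ee_pos: [0.6364, -0.0769, 0.0168]
eef_rot: [0.987, 0.048, 0.154, -0.009]
wrist_force: [-1.6, 0.6, 0.5]
gripper_width: 0.317
```

Emit:
{"method": "step_arm", "body": {"increments": "0.36 -0.4 0 -0.13 0; 0.36 -1 0 -0.32 0; 0.36 -1.6 0 -0.51 0; 0.36 -2.4 0 -0.77 0; 0.36 -3.2 0 -1.03 0; 0.36 -4.4 0 -1.4 0; 0.36 -6 0 -1.93 0; 0.36 -8 0 -2.57 0; 0.36 -10 0 -3.2 0; 0.36 -12 0 -3.85 0; 0.36 -12 0 -5 0; 0.36 -12 0 -7 0"}}

```text
t: 19.0
ee_pos: [0.5011, -0.0904, 0.0475]
eef_rot: [0.987, 0.048, 0.154, -0.009]
wrist_force: [0.3, 0.6, 0.2]
gripper_width: 0.319
```

Run:
```python
from h import *
rep();box()
im=snap('side','s8.png');cv2.imwrite('pics/s8z.png',cv2.resize(im[150:270,240:400],None,fx=5,fy=5,interpolation=cv2.INTER_CUBIC))
im=snap('top','t8.png');cv2.imwrite('pics/t8z.png',cv2.resize(im[125:245,260:420],None,fx=5,fy=5,interpolation=cv2.INTER_CUBIC))
```

```text
t 19.0 p [ 0.5011 -0.0904  0.0475] z [ 0.3029  0.032  -0.9525] xhead deg 5.550478511100813 F [0.317  0.5768 0.1716] q [-0.4579  0.1184  2.0785  0.2561  0.6969  0.8392]
TCP box -0.13352594864340492 0.0012034439806295008 z 0.04753404285488086
```

View pics/s8z.png

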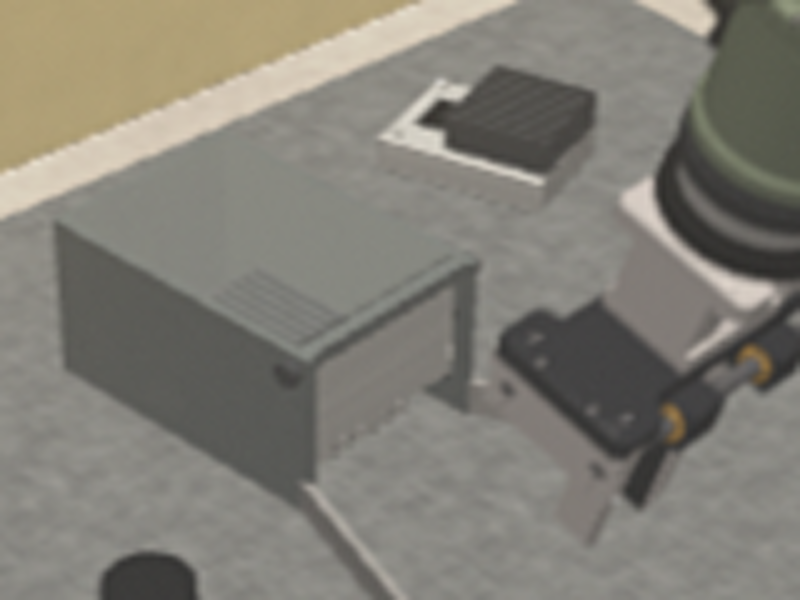

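View pics/t8z.png

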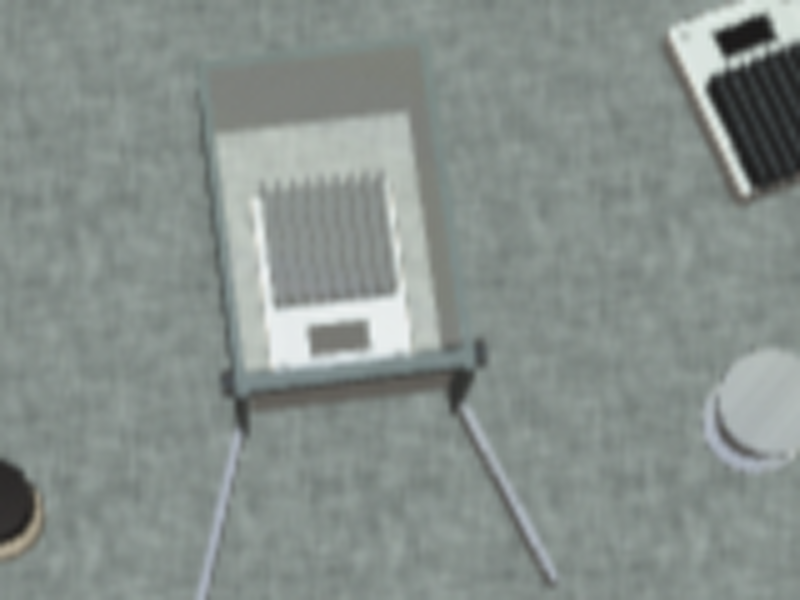

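Run:
```python
from h import *
a=.107;U=np.array([[np.cos(a),np.sin(a)],[-np.sin(a),np.cos(a)]])
for x,y,z in((276,303,.041),(396,292,.041),(266,188,.041),(384,178,.041)):
    w=ray('top',260+(x+.5)/5-.5,125+(y+.5)/5-.5,z);print(U@(w[:2]-[.634,-.0773]))
A=cv2.imread('pics/t0.png');B=cv2.imread('pics/t8.png');D=cv2.absdiff(A,B).max(2)
for n,(u,v,r) in dict(spool=(413,207,20),jar=(259,226,15),driver=(443,245,35),look1=(413,143,25),look2=(463,347,25),look3=(394,308,24)).items(): print(n,D[v-r:v+r,u-r:u+r].max(),(D[v-r:v+r,u-r:u+r]>25).sum())
snap('top','t9.png')
```

```text
[0.0464 0.0297]
[ 0.0448 -0.0281]
[0.1042 0.0274]
[ 0.1023 -0.0299]
spool 12 0
jar 11 0
driver 12 0
look1 12 0
look2 12 0
look3 178 1165
```

View pics/t9.png

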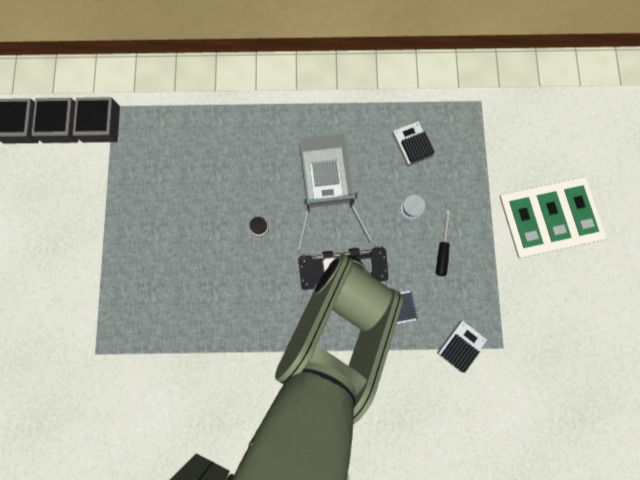

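The heat sink's rear edge is at box x ≈ 45.6 mm, so the module's rear end is about 9–10 mm past the flap plane. The flap hangs shut. I'll lift clear, settle and hand in.

Emit:
{"method": "step_arm", "body": {"increments": "0.36 0 0 -3 0; 0.36 0 0 -6 0; 0.36 0 0 -8 0; 0.36 0 0 -8 0; 0.36 0 0 -8 0; 0.36 0 0 -8 0"}}

```text
t: 19.9
ee_pos: [0.4764, -0.0923, 0.1217]
eef_rot: [0.987, 0.048, 0.153, -0.009]
wrist_force: [-0.3, -0.1, 0.5]
gripper_width: 0.318
```

Run:
```python
from h import *
rep();A=cv2.imread('pics/t8.png');B=snap('top','t10.png');print(cv2.absdiff(A,B).max(2)[135:205,300:360].max())
C=cv2.imread('pics/t0.png');D=cv2.absdiff(C,B).max(2);print('look3 visible part',(D[295:322,408:418]>25).sum())
print(robot.close_job())
```

```text
t 19.9 p [ 0.4764 -0.0923  0.1217] z [ 0.3008  0.0333 -0.9531] xhead deg 5.568732008779917 F [-0.2551 -0.0877  0.5024] q [-0.4914 -0.0716  2.0792  0.2222  0.8901  0.8626]
4
look3 visible part 80
the job is handed in; nothing more can be done
None
```

The leftmost module is completely inside the receiving box and the flap hangs shut behind it. I handed the job in at about 20 s of the 48 s allowed.

**How it was done:** The moves only allow a spin about the tool's own axis. I got the fingers under the lintel by reaching past the arm's limit in free space, which left the tool tilted about 17.7° along the box axis. Two part-open fingertips then pushed the rear face low down. The module turned into line with the box and went in heat sink first, and I drew the fingers straight back out.

**Last checks:**
- **Module:** its rear end is about 9–10 mm past the flap plane, and its line is within about 2° of the box axis.
- **Flap:** it hangs shut in both views, and nothing in the box area changed between the last two pictures.
- **Forces:** wrist readings stayed around 2 N or less, taken at the end of each move only.
- **Other objects:** the spool, jar, driver and two of the look-alikes show no change from the first picture.

**Not clean:**
- **Third look-alike:** the arm partly covered it at the end. A check on a small patch of it still differed from the first picture (80 pixels), most likely because of the arm in view. The gripper passed well above it, so I don't think it moved, but I could not confirm that.
- **Joint 3 limit:** while tilting, joint 3 read 0.225–0.226 against the stated, rounded lower limit of 0.23. I could not tell whether that counts as passing its range.

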